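# Lock a hot-air gun on in its drying cradle

## Robot

A 7-joint arm with a two-finger parallel gripper is mounted at the origin on the work surface. World frame = base frame: x ahead of the robot, y to its left, z up, the work surface at z = 0. Lengths are in m, angles in degrees, forces in N, time in s.
With the tool pointing down it reaches from about 0.425 to 1.025 m from the base axis. Payload 9.4 kg.
Tool frame: the origin (TCP) lies at the very end of the fingers, on their centre line; the grasp point (between the pads) lies 19 mm behind it; z points along the fingers, y is the line along which they close (so a half turn about z gives the same grasp; the last joint's range is limited). The gripper opens to 93 mm and grips with 3 to 60 N. Pads are 15 mm wide; open, the fingers measure 128 mm over their backs; the gripper's body (75 mm by 188 mm) begins 65 mm behind the grasp point.
Start: joints at [-71.201, 34.337, -0.143, 91.639, 0.103, 54.024, -4.572], TCP at [0.286, 0.666, 0.219] pointing down, gripper open.
Joint ranges: [-147.43, 147.43], [-19.82, 112.94], [-74.19, 73.91], [6.32, 146.72], [-59.91, 239.91], [6.04, 106.73], [-150.56, 150.56]. Speed limits (degrees/s): [127.2, 127.2, 172.46, 172.46, 180, 180, 180].

## Interface

Orientations are given as a 3x3 rotation matrix whose columns are the frame's x, y, z axes.
In Python, from plant import arm gives the robot as it stands.
- The arm moves only by the tool apply_moves, never from a script. Its argument "commands" is a list of rows, each an object of numbers: "x", "y", "z": the shift along the tool's x, y, z in mm; "turn": the turn about the tool's z in degrees. In form: [{"x": .., "y": .., "z": .., "turn": ..}, ...]. A call has exactly 5 rows; each row is the pose to reach, as a shift and turn from the pose commanded when the call began, along the tool's axes at that moment; what a row does not reach only later rows make up. A row lasts 1/10 s, in which the tool goes at most 50 mm and 8.59 degrees, less where a joint would pass 70% of its speed; a pose out of reach is approached as far as the arm can. A call with a gripper value outside its range is refused whole. "fingers" is the opening, from 0 (shut) to 1 (fully open), set as the call begins (left out, the last holds). The fingers move at their own pace and stop on an object; the grip force is fixed at half the most. Time passes only in rows, so rows that repeat a pose let the fingers close, or fill a call up. It gives the time, the measured TCP pose, the force, the opening and the grip force at its end, in the units of the state.
- arm.get_state(): the state, without advancing time (a new reading comes with each control period).
- arm.capture(name): name is "scene" or "top"; returns a dict with "color" (384x512x3 uint8, red, green, blue), "range_z" (384x512 float32, m along the optical axis (not along the pixel's ray), 0 where there is no reading), "vertical_fov" (degrees; the focal length in pixels is half the picture's height over the tangent of half this angle, whatever the lens; pixels are square), "cx", "cy" (the principal point, pixels), "R" (3x3) and "t" (3): a world point X has camera coordinates R X + t. Camera axes: x right, y down, z forward; pixel columns grow to the right and rows downward; lengths in m; the calibration is good to about 2 mm. A picture is of the moment at which its call begins.
- arm.close_job(): hands the job in; it is judged then, once.
The state is a dict: "time_s": time; "joints": joint angles; "joint_vel": joint speeds; "joint_torque": joint torques, N m; "eef_pos": TCP position; "tool_rot": TCP orientation; "force": force on the tool from outside, world axes, zero at the start; "wrist_torque": the same for the moment, N m; "opening": finger opening in m; "finger_force": force on a finger pad.
Only numpy, scipy, OpenCV 4.12 (cv2) and the standard library are available. Lean on these libraries where they do the work, as an engineer would, in place of code of your own. Each camera call takes 0.05 s, during which the arm holds its last target. There are 200 camera calls.

## Task

Pick up the hot-air gun and lay it down gently and flat in the plywood drying cradle, lock-button side up, with its nozzle in the fork pointing at the painted key, and let go of it with the trigger still out. Then take it by the handle: squeeze the trigger fully in, press the lock-on button fully down while the trigger is held in, and ease the trigger off so that the lock keeps it in with nobody touching it. Leave the other things on the table where they are.

Things in the scene. Friction and masses are not known exactly. Their poses are not given: they have to be found in the camera images.
- gun: Loose grey hot-air gun, pistol-shaped, 0.65 kg, lying on its right side. Origin: on its underside below the barrel axis. Axes (gun mm): x = nozzle direction, y = handle direction, z = up. Housing: box x -60..70, y -27..27, z 0..52. Nozzle: steel, 34 mm diameter, x 70..125. Handle: box x -43..-7, y 27..135, z 0..50, trigger on its front (+x), low thumb rest with the lock-on button behind it (-x).
- gun_grip (a point): Centre of the motor housing where it can be taken from above to carry the gun, gun (26, 0, 26) mm: 54 mm wide, fingers closing along gun y. The gun balances near gun (8, 14).
- squeeze_spot (a point): Point on the handle, gun (-18, 57, 45) mm. With the gripper pointing down here and closing along gun x, one finger stands before the trigger, the other behind the handle above the button. Closing squeezes the trigger against the handle's back; lowering the hand then presses the button with the rear fingertip; it must come to 20 mm over the gun's underside.
- trigger_face (a point): Point on the front face of the black trigger (moves with it), gun (8, 57, 26) mm while out. Trigger block: y 36..78, z 6..45 mm, standing 15 mm out of the handle's front; from its face to the back of the handle is 51 mm at rest, 37 mm fully squeezed.
- trigger (a joint): Trigger travel (m): 0 = out, 0.014 = fully in, along gun -x. Spring: 3 N at 0, 9 N at 0.014. Beyond 0.010 the lock button can go down; if the button is fully down when the trigger is eased, the latch holds the trigger at about 0.008. Squeezing a latched trigger again lets the button pop up (unlocks).
- lock_top (a point): Centre of the top of the black lock-on button (moves with it), gun (-60, 57, 28) mm while up. Flat cap x -75..-46, y 38..76 mm, its top 10 mm above the thumb rest (x -77..-43, y 34..80, z 0..18).
- lock (a joint): Lock button travel (m): 0 = up, 0.008 = fully down, along gun -z. Spring: 1.5 N at 0, 4.5 N at 0.008. Blocked (under about 0.001) unless the trigger is squeezed beyond 0.010. It must go beyond 0.006 to hook under the trigger's catch; let go unhooked it springs up, hooked it stays at about 0.006.
- nozzle_tip (a point): Centre of the open end of the gun's nozzle, at gun (125, 0, 26) mm.
- cradle: Fixed plywood drying cradle, base 12 mm thick with upright stops, and a brown key 126 mm high on a pin at x = 187. Origin on the table; axes (cradle mm) as those of the gun when it lies in it: x towards the key, y towards the handle. The gun's origin belongs at (0, 0, 12), with the same yaw. Base: x -82..212, y -50..48, and a wing x -82..20, y 48..122.
- cradle_seat (a point): Point on the base's upper face where the gun's origin belongs, cradle (0, 0, 12) mm. Stops, 40 mm high over the table, about 6 mm play round the gun: rear stop x -78..-66, y -22..22; side fence x -58..-28, y -45..-33; handle fences x -61..-49 and x -1..11, both y 100..116. No stops beside the housing at x 0..80 or beside the handle at y 50..95.
- fork (a point): Middle of the cradle's nozzle fork at the nozzle's height, cradle (95, 0, 38) mm: two walls, x 88..102, y -35..-23 and 23..35, 52 mm high over the table, with the nozzle lying between them.
- cup: Bystander: blue open cup, 80 mm wide, 95 mm high; origin under its centre.
- paint_bottle: Bystander: brown paint bottle, 56 mm diameter, 170 mm high; origin under its centre.
- paint_tube: Bystander: brown paint tube standing on its cap, 44 mm wide, 125 mm high; origin under its centre.
- jar: Bystander: clear jar, 68 mm diameter, 75 mm high; origin under its centre.
- bone: Bystander: white bone replica lying down, 156 mm long, 26 mm high; origin under its centre.
- brush: Bystander: paint brush lying down, 170 mm long; origin under its middle.
- palette: Bystander: paper plate with brown paint, 190 mm wide, 12 mm high; origin under its centre.
There are look-alikes about, which are no part of the job. Of the things that look like the gun, the larger one is meant.

How it is judged:
By the outcome, as a careful person would: the job done as asked, in the order asked, and still so for the second after the job is handed in, with the robot touching nothing.
It also fails if it takes over 58 s, if anything falls off the work surface, if the arm or the gripper's body presses on something with over 40 N, if the wrist force passes 120 N, or if a joint passes its speed limit or range.

## Working session

There is one attempt and no reset: what is moved stays moved. The work goes in short steps, Python scripts to look and compute and a tool call to move; the robot and the scene stay as the last step left them, time stands still between calls to the robot, and variables do not carry over. Pictures are saved under pics/ and viewed, at most 10 in all, crops included, and the job is handed in when it is done.

Besides the shell and the picture viewer there is one more tool, called after ">>>" by a JSON object that holds its "fn" and its "kwargs". apply_moves: Moves the arm, as the interface text tells. Its arguments: {"type":"object","properties":{"commands":{"type":"array","items":{"type":"object","properties":{"x":{"type":"number"},"y":{"type":"number"},"z":{"type":"number"},"turn":{"type":"number"}}}},"fingers":{"type":"number"}},"required":["commands"]}

```bash
mkdir -p pics; cat > h.py <<'E'
import numpy as np, cv2
from plant import arm
def cap(n):
    c=arm.capture(n); c['f']=192/np.tan(np.radians(c['vertical_fov'])/2)
    return c
def cloud(c):
    z=c['range_z']; v,u=np.mgrid[:384,:512]
    P=np.stack([(u-c['cx'])/c['f']*z,(v-c['cy'])/c['f']*z,z],-1)
    W=(P-np.array(c['t']))@np.array(c['R']); W[z==0]=np.nan
    return W
def save(im,name,k=1,crop=None):
    if crop: x0,y0,x1,y1=crop; im=im[y0:y1,x0:x1]
    cv2.imwrite('pics/'+name,cv2.resize(im[...,::-1],None,fx=k,fy=k,interpolation=cv2.INTER_CUBIC))
E
python3 - <<'E'
from h import *
for n in('top','scene'):
    c=cap(n); save(c['color'],n+'0.png',1.5); np.savez(n+'0.npz',W=cloud(c),im=c['color'])
    print(n,c['f'],c['cx'],c['cy'],np.array(c['R']).round(3),c['t'])
s=arm.get_state(); print(s)
E
```

```text
top 473.3702418688637 258.2857418350887 199.43158794482335 [[-0.016 -1.    -0.018]
 [-0.996  0.017 -0.089]
 [ 0.089  0.016 -0.996]] [0.09543958 0.55488201 1.37577689]
scene 416.320751386568 254.8205583723177 187.4966221841529 [[-0.768  0.64  -0.003]
 [ 0.504  0.602 -0.62 ]
 [-0.395 -0.478 -0.785]] [ 0.36980956 -0.30046711  1.36933677]
{'time_s': 0.1, 'joints': array([-71.19844549,  34.37991083,  -0.14467036,  91.67216154,
         0.102714  ,  54.02585406,  -4.57399631]), 'joint_vel': array([-0.07977722, -0.13865948,  0.02228054, -0.17835467, -0.04097635,
        0.10740833, -0.10182814]), 'joint_torque': array([ 6.23900589e-03, -7.66556883e+01,  1.50274951e+00, -2.52939034e+01,
       -5.22457925e-02,  1.36425882e-02,  3.41601060e-05]), 'eef_pos': array([0.28542251, 0.6660099 , 0.21787297]), 'tool_rot': array([[-9.19164898e-01,  3.93872721e-01, -4.11248451e-04],
       [ 3.93872914e-01,  9.19163997e-01, -1.29428715e-03],
       [-1.31779631e-04, -1.35164294e-03, -9.99999078e-01]]), 'force': array([ 0.83901958, -0.35770206,  0.59127527]), 'wrist_torque': array([ 0.04100306,  0.01451065, -0.0218312 ]), 'finger_force': 0.0, 'opening': 0.09298001538009412}
```

View pics/top0.png

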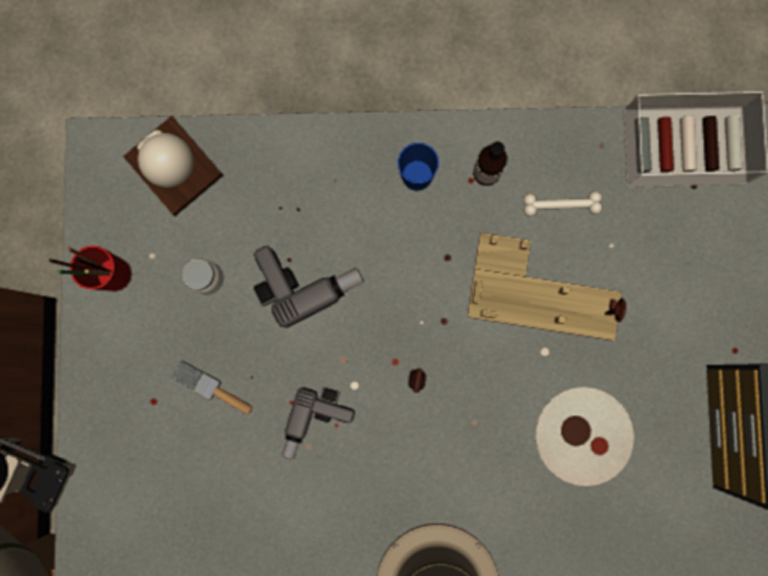

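View pics/scene0.png

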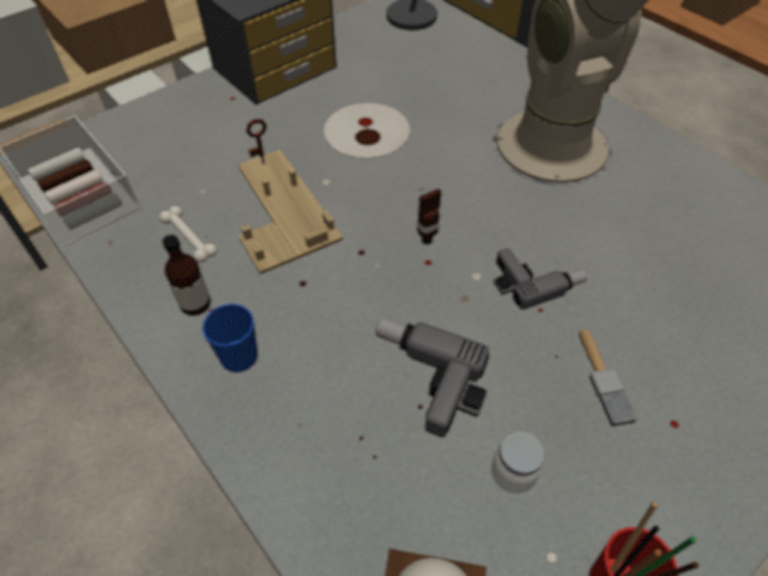

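The two guns in the top picture are at (310,290), larger, and (315,415), smaller. The one at (310,290) is meant; I'll confirm that in a crop while fitting poses to the depth data.

```bash
cat >> h.py <<'E'
from scipy.optimize import minimize
GUN=[(-60,70,-27,27,52),(70,125,-14,14,41),(-43,-7,27,135,50),(-7,8,36,78,45),(-75,-46,38,76,28)]
CR=[(-82,212,-50,48,12),(-82,20,48,122,12),(-78,-66,-22,22,40),(-58,-28,-45,-33,40),(-61,-49,100,116,40),(-1,11,100,116,40),(88,102,-35,-23,52),(88,102,23,35,52)]
def hm(boxes):
    H=np.zeros((400,400),np.float32)  # 1 mm cells, index = mm+150 (x,y)
    for a,b,c,d,h in boxes:
        s=H[a+150:b+150,c+150:d+150]; np.maximum(s,h,out=s)
    return cv2.GaussianBlur(H,(0,0),2.)
def fit(P,boxes,p0,rad=230,dz=0):
    """P Nx3 world m, p0=(x mm,y mm,yaw deg)"""
    P=P[np.isfinite(P).all(1)]*1000; H=hm(boxes)
    P=P[(np.hypot(P[:,0]-p0[0],P[:,1]-p0[1])<rad)&(P[:,2]<85)&(P[:,2]>-15)]
    def cost(p):
        a=np.radians(p[2]); d=P[:,:2]-p[:2]
        gx=d@[np.cos(a),np.sin(a)]; gy=d@[-np.sin(a),np.cos(a)]
        h=cv2.remap(H,(gy+150).astype(np.float32)[None],(gx+150).astype(np.float32)[None],1)[0]
        return np.minimum(np.abs(P[:,2]-dz-h),20).mean()
    best=min((minimize(cost,np.add(p0,[dx,dy,da]),method='Nelder-Mead',options=dict(initial_simplex=np.add(p0,[dx,dy,da])+np.array([[0,0,0],[12,0,0],[0,12,0],[0,0,8]]))) for dx in(-12,8) for dy in(-12,8) for da in(-8,6)),key=lambda r:r.fun)
    return best.x.round(1),round(best.fun,2)
E
python3 - <<'E'
from h import *
d=np.load('top0.npz');W=d['W'];im=d['im'];s=np.load('scene0.npz')['W']
save(im,'gunc.png',4,(110,140,260,320))
def w(u,v): return W[int(v/1.5),int(u/1.5)]*1000
for n,u,v in [('g',310,297),('nozzle',350,280),('handle',268,262),('rear',282,315),('smallgun',300,405),('table',420,300),('cr',545,310),('key',616,310),('bone',565,203),('cup',418,165),('bottle',490,165),('dark',417,380),('jar',200,275)]: print(n,w(u,v).round())
for nm,Q in(('top',W),('scene',s)):
    Q=Q.reshape(-1,3)
    g0=w(298,303); a=np.degrees(np.arctan2(*(w(350,280)-w(282,315))[[1,0]]))
    print(nm,'gun',fit(Q,GUN,[g0[0],g0[1],a],170))
    c0=w(510,297); b=np.degrees(np.arctan2(*(w(610,317)-w(480,298))[[1,0]]))
    print(nm,'cr',fit(Q,CR,[c0[0],c0[1],b],230))
E
```

```text
g [561. 238.  55.]
nozzle [595. 159.  45.]
handle [634. 321.  46.]
rear [527. 291.  51.]
smallgun [353. 258.  39.]
table [556.  21.   1.]
cr [ 532. -224.   14.]
key [ 525. -339.   91.]
bone [ 745. -269.   19.]
cup [832.  22.   2.]
bottle [ 797. -109.  116.]
dark [400.  33. 125.]
jar [605. 445.  77.]
top gun (array([551.9, 252.8, -63.7]), np.float64(3.07))
top cr (array([ 556.2, -161.5, -100.1]), np.float64(2.93))
scene gun (array([553.6, 253.2, -63. ]), np.float64(2.61))
scene cr (array([ 557. , -160.8, -100. ]), np.float64(2.36))
```

View pics/gunc.png

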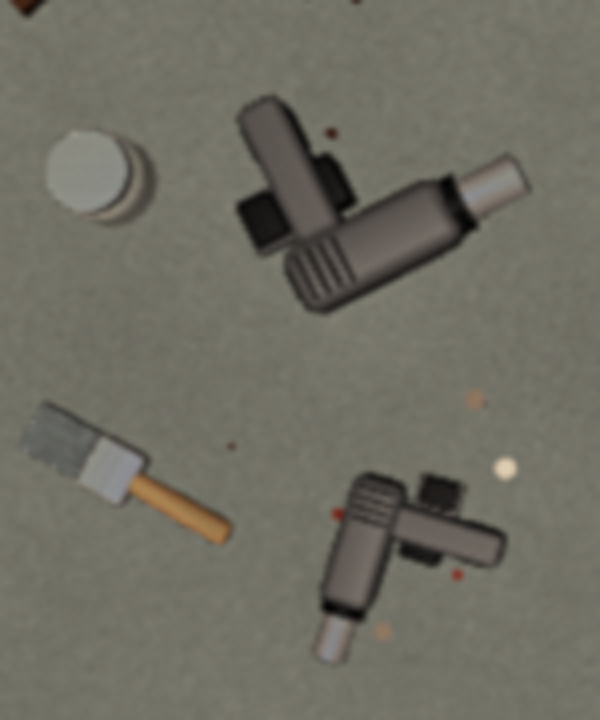

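The crop shows the larger grey gun at crop (380,220), nozzle to the right and handle up-left with its black trigger and button; the look-alike at (420,550) is about 3/4 of its size. The top picture shows the cradle with its key at the right end. I'll move above the gun.

```bash
cat >> h.py <<'E'
def place(pose,gx,gy):
    a=np.radians(pose[2]); return np.array(pose[:2])+[gx*np.cos(a)-gy*np.sin(a),gx*np.sin(a)+gy*np.cos(a)]
def to(xy,z,yaw):
    """shift (tool axes, mm) and turn to TCP xy,z mm with tool y at world yaw (deg)"""
    s=arm.get_state(); R=np.array(s['tool_rot']); p=np.array(s['eef_pos'])*1000
    y=np.degrees(np.arctan2(R[1,1],R[0,1])); t=-((yaw-y+180)%360-180)
    print('t',round(s['time_s'],2),'at',p.round(1),'toolyaw',y.round(2),'F',s['force'].round(1),'open',round(s['opening']*1000,1),'->',(R.T@(np.array([*xy,z])-p)).round(1),'turn',round(t,2))
E
python3 -c "
from h import *
G=[553,253,-63.4]; to(place(G,22,0),180,G[2]+90)"
```

```text
t 0.1 at [285.4 666.  217.9] toolyaw 66.8 F [ 0.8 -0.4  0.6] open 93.0 -> [-425.4 -288.4   38.3] turn 40.2
```

>>> {"fn": "apply_moves", "kwargs": {"commands": [{"x": -38,"y": -26,"z": 0,"turn": 4},{"x": -76,"y": -52,"z": 0,"turn": 8},{"x": -114,"y": -78,"z": 0,"turn": 12},{"x": -152,"y": -104,"z": 0,"turn": 16},{"x": -190,"y": -130,"z": 0,"turn": 20}], "fingers": 1}}

```text
time_s: 0.6
eef_pos: [0.4096, 0.4703, 0.2184]
tool_rot: [[-0.727, 0.686, -0.0], [0.686, 0.727, -0.0], [-0.0, -0.0, -1.0]]
force: [0.4, 0.2, -0.7]
opening: 0.0928
finger_force: 0.0
```

```bash
python3 -c "
from h import *
G=[553,253,-63.4]; to(place(G,22,0),180,G[2]+90)"
```

```text
t 0.6 at [409.6 470.3 218.4] toolyaw 46.65 F [ 0.4  0.2 -0.7] open 92.8 -> [-274.1  -67.1   38.5] turn 20.05
```

>>> {"fn": "apply_moves", "kwargs": {"commands": [{"x": -46,"y": -11,"z": 0,"turn": 4},{"x": -92,"y": -22,"z": 0,"turn": 8},{"x": -138,"y": -33,"z": 0,"turn": 12},{"x": -184,"y": -44,"z": 10,"turn": 16},{"x": -229,"y": -56,"z": 25,"turn": 20}]}}

```text
time_s: 1.1
eef_pos: [0.5389, 0.2731, 0.194]
tool_rot: [[-0.449, 0.894, 0.002], [0.894, 0.449, 0.001], [0.0, 0.002, -1.0]]
force: [0.4, 1.2, 0.4]
opening: 0.0932
finger_force: 0.0
```

>>> {"fn": "apply_moves", "kwargs": {"commands": [{"x": -20,"y": 0,"z": 0},{"x": -20,"y": 0,"z": 0},{"x": -20,"y": 0,"z": 0},{"x": -20,"y": 0,"z": 0},{"x": -20,"y": 0,"z": 0}]}}

```text
invalid input at $.commands[0]: expected keys x, y, z, turn
```

```bash
python3 - <<'E'
from h import *
G=[553,253,-63.4]; to(place(G,22,0),10,G[2]+90)
for n in('top','scene'):
    c=cap(n); print(fit(cloud(c).reshape(-1,3),GUN,G,150))
save(c['color'],'a1.png',4,(200,150,380,300))
E
```

```text
t 1.1 at [538.9 273.1 194. ] toolyaw 26.65 F [0.4 1.2 0.4] open 93.2 -> [-46.3   3.3 184. ] turn 0.05
(array([552.6, 251.9, -63.7]), np.float64(3.17))
(array([553.4, 253.6, -63.4]), np.float64(2.85))
```

View pics/a1.png

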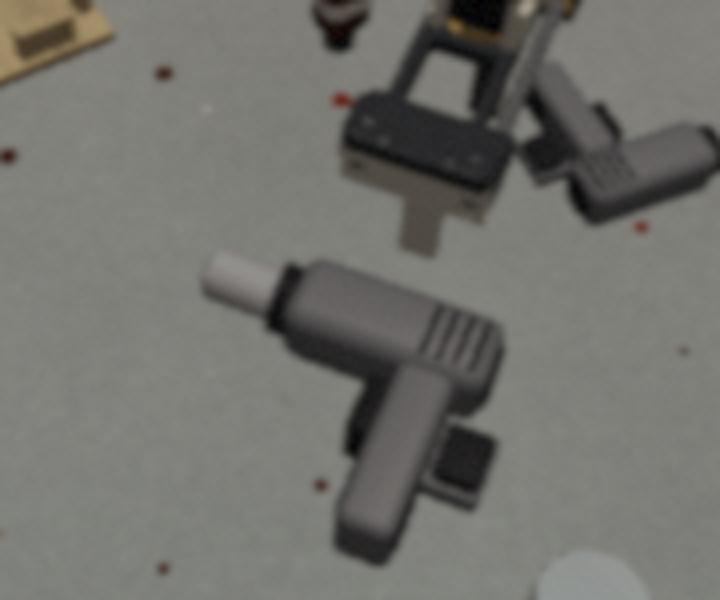

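The picture shows the gripper at (430,150) above the gun, whose housing is at (390,310) and unmoved. Next I align and descend.

>>> {"fn": "apply_moves", "kwargs": {"commands": [{"x": -23,"y": 2,"z": 0,"turn": 0},{"x": -46,"y": 3,"z": 0,"turn": 0},{"x": -46,"y": 3,"z": 35,"turn": 0},{"x": -46,"y": 3,"z": 70,"turn": 0},{"x": -46,"y": 3,"z": 100,"turn": 0}]}}

```text
time_s: 1.7
eef_pos: [0.5605, 0.235, 0.0922]
tool_rot: [[-0.451, 0.892, -0.001], [0.892, 0.451, 0.0], [0.0, -0.0, -1.0]]
force: [-0.2, -0.5, -0.1]
opening: 0.0928
finger_force: 0.0
```

>>> {"fn": "apply_moves", "kwargs": {"commands": [{"x": 0,"y": 0,"z": 25,"turn": 0},{"x": 0,"y": 0,"z": 50,"turn": 0},{"x": 0,"y": 0,"z": 70,"turn": 0},{"x": 0,"y": 0,"z": 82,"turn": 0},{"x": 0,"y": 0,"z": 82,"turn": 0}]}}

```text
time_s: 2.2
eef_pos: [0.56, 0.2347, 0.0101]
tool_rot: [[-0.451, 0.892, -0.003], [0.892, 0.451, -0.001], [0.0, -0.003, -1.0]]
force: [0.3, 0.7, 0.4]
opening: 0.0929
finger_force: 0.0
```

>>> {"fn": "apply_moves", "kwargs": {"commands": [{"x": 0,"y": 0,"z": 0,"turn": 0},{"x": 0,"y": 0,"z": 0,"turn": 0},{"x": 0,"y": 0,"z": 0,"turn": 0},{"x": 0,"y": 0,"z": 0,"turn": 0},{"x": 0,"y": 0,"z": 0,"turn": 0}], "fingers": 0.5}}

```text
time_s: 2.7
eef_pos: [0.5613, 0.2349, 0.0122]
tool_rot: [[-0.451, 0.893, 0.001], [0.893, 0.451, 0.0], [-0.0, 0.001, -1.0]]
force: [0.4, 0.1, -0.7]
opening: 0.0574
finger_force: 0.0
```

>>> {"fn": "apply_moves", "kwargs": {"commands": [{"x": 0,"y": 0,"z": 0,"turn": 0},{"x": 0,"y": 0,"z": 0,"turn": 0},{"x": 0,"y": 0,"z": 0,"turn": 0},{"x": 0,"y": 0,"z": 0,"turn": 0},{"x": 0,"y": 0,"z": 0,"turn": 0}], "fingers": 0}}

```text
time_s: 3.2
eef_pos: [0.5612, 0.2349, 0.012]
tool_rot: [[-0.451, 0.893, 0.0], [0.893, 0.451, 0.0], [0.0, 0.0, -1.0]]
force: [-0.5, -0.5, 5.2]
opening: 0.054
finger_force: 30.0
```

>>> {"fn": "apply_moves", "kwargs": {"commands": [{"x": 0,"y": 0,"z": -3,"turn": 0},{"x": 0,"y": 0,"z": -8,"turn": 0},{"x": 0,"y": 0,"z": -14,"turn": 0},{"x": 0,"y": 0,"z": -20,"turn": 0},{"x": 0,"y": 0,"z": -20,"turn": 0}]}}

```text
time_s: 3.7
eef_pos: [0.5614, 0.235, 0.0325]
tool_rot: [[-0.451, 0.893, 0.001], [0.893, 0.451, 0.0], [-0.0, 0.001, -1.0]]
force: [0.9, 0.9, -7.1]
opening: 0.0539
finger_force: 30.0
```

```bash
python3 - <<'E'
from h import *
to([560,235],10,26.6)
c=cap('scene'); W=cloud(c); save(c['color'],'a2.png',4,(200,150,380,300))
for n,u,v in(('noz',230,275),('hand',372,500),('rear',470,350)): print(n,(W[150+v//4,200+u//4]*1000).round())
E
```

```text
t 3.7 at [561.4 235.   32.5] toolyaw 26.81 F [ 0.9  0.9 -7.1] open 53.9 -> [ 0.7 -1.3 22.5] turn 0.21
noz [611. 164.  52.]
hand [654. 336.  70.]
rear [547. 302.  70.]
```

View pics/a2.png

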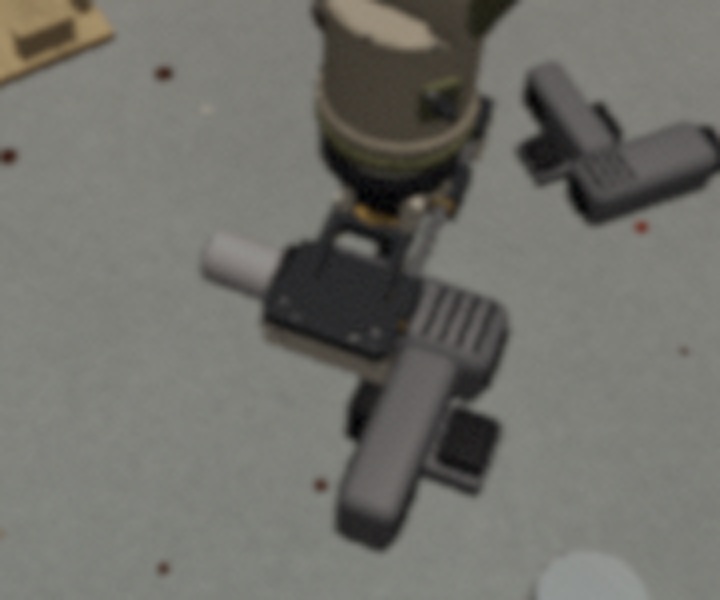

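The picture shows the gun in the gripper with housing, handle (370,470) and button (470,440) level and the trigger not touched. I'll lift it and carry it.

```bash
python3 - <<'E'
from h import *
C=[556.6,-161.2,-100]; print(place(C,19.6,0)); to(place(C,19.6,0),110,C[2]+90)
E
```

```text
[ 553.19649572 -180.50223196]
t 3.75 at [561.3 234.9  32.2] toolyaw 26.82 F [-0.6  0.3 -7.8] open 53.4 -> [-367.1 -194.6  -78. ] turn 36.82
```

>>> {"fn": "apply_moves", "kwargs": {"commands": [{"x": 0,"y": 0,"z": -30,"turn": 0},{"x": -10,"y": -5,"z": -60,"turn": 0},{"x": -35,"y": -19,"z": -78,"turn": 3},{"x": -65,"y": -35,"z": -78,"turn": 6},{"x": -95,"y": -51,"z": -78,"turn": 9}]}}

```text
time_s: 4.25
eef_pos: [0.5583, 0.1263, 0.1104]
tool_rot: [[-0.305, 0.952, 0.001], [0.952, 0.305, 0.0], [0.0, 0.001, -1.0]]
force: [0.5, -0.5, -6.2]
opening: 0.0538
finger_force: 30.0
```

```bash
python3 - <<'E'
from h import *
C=[556.6,-161.2,-100]; to(place(C,19.6,0),110,C[2]+90)
E
```

```text
t 4.25 at [558.3 126.3 110.4] toolyaw 17.75 F [ 0.5 -0.5 -6.2] open 53.8 -> [-2.907e+02 -9.840e+01  2.000e-01] turn 27.75
```

>>> {"fn": "apply_moves", "kwargs": {"commands": [{"x": -36,"y": -12,"z": 0,"turn": 4},{"x": -72,"y": -24,"z": 0,"turn": 8},{"x": -108,"y": -36,"z": 0,"turn": 12},{"x": -144,"y": -49,"z": 0,"turn": 16},{"x": -175,"y": -59,"z": 0,"turn": 19}]}}

```text
time_s: 4.75
eef_pos: [0.5551, -0.0598, 0.1096]
tool_rot: [[0.024, 1.0, -0.0], [1.0, -0.024, -0.0], [-0.0, -0.0, -1.0]]
force: [0.4, 0.2, -6.8]
opening: 0.0535
finger_force: 30.0
```

```bash
python3 - <<'E'
from h import *
C=[556.6,-161.2,-100]; to(place(C,19.6,0),110,C[2]+90)
E
```

```text
t 4.75 at [555.1 -59.8 109.6] toolyaw -1.4 F [ 0.4  0.2 -6.8] open 53.5 -> [-120.7    1.1   -0.3] turn 8.6
```

>>> {"fn": "apply_moves", "kwargs": {"commands": [{"x": -35,"y": 0,"z": 0,"turn": 3},{"x": -70,"y": 0,"z": 0,"turn": 6},{"x": -100,"y": 1,"z": 0,"turn": 8.6},{"x": -120.7,"y": 1,"z": 0,"turn": 8.6},{"x": -120.7,"y": 1,"z": 0,"turn": 8.6}]}}

```text
time_s: 5.25
eef_pos: [0.5536, -0.1825, 0.1097]
tool_rot: [[0.175, 0.985, 0.0], [0.985, -0.175, -0.002], [-0.002, 0.001, -1.0]]
force: [0.1, 0.7, -7.7]
opening: 0.054
finger_force: 30.0
```

```bash
python3 - <<'E'
from h import *
C=[556.6,-161.2,-100]; to(place(C,19.6,0),24,C[2]+90)
for n in('top','scene'):
    c=cap(n); W=cloud(c); P=W.reshape(-1,3); P=P[np.isfinite(P).all(1)]
    Q=P.copy(); Q[:,2]-=0.098; Q=Q[Q[:,2]>.03]   # gun tops only
    x,y=place(C,0,0)
    # handle & housing-rear outline by local coordinates
    a=np.radians(C[2]); d=Q[:,:2]*1000-C[:2]; g=np.c_[d@[np.cos(a),np.sin(a)],d@[-np.sin(a),np.cos(a)],Q[:,2]*1000]
    h=g[(g[:,1]>85)&(g[:,1]<125)&(abs(g[:,0]+25)<50)&(g[:,2]<60)&(g[:,2]>42)]; r=g[(abs(g[:,1])<20)&(g[:,0]<-30)&(g[:,0]>-110)&(g[:,2]<62)&(g[:,2]>42)]; e=g[(abs(g[:,0]+25)<10)&(g[:,1]>90)&(g[:,2]<60)&(g[:,2]>42)]
    nz=g[(g[:,0]>90)&(g[:,0]<115)&(abs(g[:,1])<40)&(g[:,2]>30)&(g[:,2]<60)]
    for k,q,ax in(('handle x[-43,-7]',h,0),('rear x[-60]',r,0),('handle end y[135]',e,1),('noz y[-17,17]',nz,1)):
        print(n,k,np.percentile(q[:,ax],[2,50,98]).round(1) if len(q) else None,'z',np.median(q[:,2]).round(1) if len(q) else None)
    save(c['color'],'b_%s.png'%n,4,(300,150,440,250) if n=='top' else (140,60,300,180))
E
```

```text
t 5.25 at [ 553.6 -182.5  109.7] toolyaw -10.08 F [ 0.1  0.7 -7.7] open 54.0 -> [ 2.1 -0.8 85.7] turn -0.08
top handle x[-43,-7] [-40.7 -24.4  -7. ] z 49.2
top rear x[-60] [-58.4 -44.9 -30.6] z 50.8
top handle end y[135] [ 90.8 111.5 132.8] z 49.9
top noz y[-17,17] None z None
scene handle x[-43,-7] [-45.7 -32.4 -12. ] z 47.6
scene rear x[-60] [-62.4 -50.6 -32.1] z 49.4
scene handle end y[135] [ 91.  113.6 134.9] z 48.1
scene noz y[-17,17] [-14.3  -6.4  -3.2] z 38.0
```

View pics/b_scene.png

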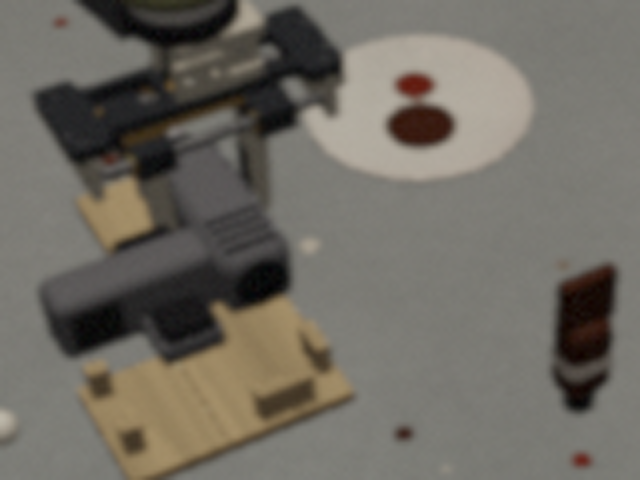

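The picture shows the gun level over the cradle, stops visible below at (95,380) and (280,395), aligned with the handle to the left. I'll lower it now.

>>> {"fn": "apply_moves", "kwargs": {"commands": [{"x": 1,"y": -1,"z": 20,"turn": 0},{"x": 1,"y": -1,"z": 38,"turn": 0},{"x": 1,"y": -1,"z": 52,"turn": 0},{"x": 1,"y": -1,"z": 64,"turn": 0},{"x": 1,"y": -1,"z": 72,"turn": 0}]}}

```text
time_s: 5.85
eef_pos: [0.5533, -0.1766, 0.0366]
tool_rot: [[0.169, 0.986, -0.001], [0.986, -0.169, 0.0], [0.0, -0.001, -1.0]]
force: [-0.1, 0.0, -7.0]
opening: 0.0538
finger_force: 30.0
```

>>> {"fn": "apply_moves", "kwargs": {"commands": [{"x": 0,"y": 0,"z": 3,"turn": 0},{"x": 0,"y": 0,"z": 6,"turn": 0},{"x": 0,"y": 0,"z": 9,"turn": 0},{"x": 0,"y": 0,"z": 11,"turn": 0},{"x": 0,"y": 0,"z": 11,"turn": 0}]}}

```text
time_s: 6.35
eef_pos: [0.5534, -0.1772, 0.0267]
tool_rot: [[0.17, 0.985, 0.0], [0.985, -0.17, -0.0], [0.0, 0.0, -1.0]]
force: [0.7, -0.1, -7.9]
opening: 0.0535
finger_force: 30.0
```

>>> {"fn": "apply_moves", "kwargs": {"commands": [{"x": -2,"y": 0,"z": 0,"turn": 0},{"x": -3.5,"y": 0,"z": 0,"turn": 0},{"x": -3.5,"y": 0,"z": 1,"turn": 0},{"x": -3.5,"y": 0,"z": 2,"turn": 0},{"x": -3.5,"y": 0,"z": 2,"turn": 0}]}}

```text
time_s: 6.85
eef_pos: [0.5527, -0.1806, 0.0245]
tool_rot: [[0.17, 0.985, -0.0], [0.985, -0.17, 0.0], [0.0, -0.0, -1.0]]
force: [-0.2, 0.5, -7.8]
opening: 0.0537
finger_force: 30.0
```

```bash
python3 - <<'E'
from h import *
C=[556.6,-161.2,-100]; to(place(C,19.6,0),24,C[2]+90)
E
```

```text
t 6.85 at [ 552.7 -180.6   24.5] toolyaw -9.79 F [-0.2  0.5 -7.8] open 53.7 -> [0.1 0.5 0.5] turn 0.21
```

Still not touching, so I'll ease down a little more.

>>> {"fn": "apply_moves", "kwargs": {"commands": [{"x": 0,"y": 0,"z": 0.4,"turn": 0.2},{"x": 0,"y": 0,"z": 0.8,"turn": 0.2},{"x": 0,"y": 0,"z": 1.2,"turn": 0.2},{"x": 0,"y": 0,"z": 1.6,"turn": 0.2},{"x": 0,"y": 0,"z": 1.6,"turn": 0.2}]}}

```text
time_s: 7.35
eef_pos: [0.5528, -0.1806, 0.024]
tool_rot: [[0.174, 0.985, 0.001], [0.985, -0.174, 0.0], [0.0, 0.0, -1.0]]
force: [-2.3, 0.5, 8.3]
opening: 0.0541
finger_force: 30.0
```

Touched down (force +8 N). I'll open to about 75 mm, then fully, then rise.

>>> {"fn": "apply_moves", "kwargs": {"commands": [{"x": 0,"y": 0,"z": -0.5,"turn": 0},{"x": 0,"y": 0,"z": -0.5,"turn": 0},{"x": 0,"y": 0,"z": -0.5,"turn": 0},{"x": 0,"y": 0,"z": -0.5,"turn": 0},{"x": 0,"y": 0,"z": -0.5,"turn": 0}], "fingers": 0.8}}

```text
time_s: 7.85
eef_pos: [0.5529, -0.1806, 0.0235]
tool_rot: [[0.173, 0.985, 0.0], [0.985, -0.173, -0.0], [-0.0, 0.0, -1.0]]
force: [0.1, 0.2, 0.1]
opening: 0.0743
finger_force: 0.0
```

>>> {"fn": "apply_moves", "kwargs": {"commands": [{"x": 0,"y": 0,"z": -10,"turn": 0},{"x": 0,"y": 0,"z": -30,"turn": 0},{"x": 0,"y": 0,"z": -60,"turn": 0},{"x": 0,"y": 0,"z": -95,"turn": 0},{"x": 0,"y": 0,"z": -120,"turn": 0}]}}

```text
time_s: 8.35
eef_pos: [0.553, -0.1809, 0.1461]
tool_rot: [[0.174, 0.985, 0.002], [0.985, -0.174, -0.0], [-0.0, 0.002, -1.0]]
force: [0.8, -0.2, -1.1]
opening: 0.0743
finger_force: 0.0
```

```bash
python3 - <<'E'
from h import *
C=[556.6,-161.2,-100]
B=CR+[(a,b,c,d,h+12) for a,b,c,d,h in GUN]
for n in('top','scene'):
    c=cap(n); P=cloud(c).reshape(-1,3)
    print(n,fit(P,[(a,b,c_,d,h+12) for a,b,c_,d,h in GUN],C,140), fit(P,B,C,230))
to(place(C,-18,57),90,C[2])
E
```

```text
top (array([ 556.3, -160.3, -100.3]), np.float64(5.14)) (array([ 556.4, -161.5, -100. ]), np.float64(3.23))
scene (array([ 559. , -159.3, -100.3]), np.float64(5.54)) (array([ 557.8, -160.4, -100.1]), np.float64(2.88))
t 8.45 at [ 554.4 -181.3  147.5] toolyaw -10.01 F [ 0.4  0.1 -0.4] open 74.1 -> [38.2 55.3 57.8] turn 89.99
```

The fits put the gun at the seat to within 1–2 mm. Next I go over the handle and turn 90°.

>>> {"fn": "apply_moves", "kwargs": {"commands": [{"x": 8,"y": 11,"z": 0,"turn": 8},{"x": 16,"y": 22,"z": 0,"turn": 16},{"x": 24,"y": 33,"z": 0,"turn": 24},{"x": 32,"y": 44,"z": 0,"turn": 32},{"x": 38,"y": 55,"z": 0,"turn": 40}], "fingers": 1}}

```text
time_s: 8.95
eef_pos: [0.6137, -0.152, 0.1432]
tool_rot: [[0.769, 0.639, -0.001], [0.639, -0.769, 0.0], [-0.0, -0.001, -1.0]]
force: [0.7, -0.3, 0.1]
opening: 0.0931
finger_force: 0.0
```

>>> {"fn": "apply_moves", "kwargs": {"commands": [{"x": 0,"y": 0,"z": 0,"turn": 8},{"x": 0,"y": 0,"z": 0,"turn": 16},{"x": 0,"y": 0,"z": 0,"turn": 24},{"x": 0,"y": 0,"z": 0,"turn": 32},{"x": 0,"y": 0,"z": 0,"turn": 40}]}}

```text
time_s: 9.45
eef_pos: [0.6132, -0.1525, 0.1432]
tool_rot: [[1.0, -0.006, -0.001], [-0.006, -1.0, 0.0], [-0.001, -0.0, -1.0]]
force: [0.3, -0.4, 0.0]
opening: 0.0927
finger_force: 0.0
```

>>> {"fn": "apply_moves", "kwargs": {"commands": [{"x": 0,"y": 0,"z": 10,"turn": 5},{"x": 0,"y": 0,"z": 20,"turn": 10},{"x": 0,"y": 0,"z": 30,"turn": 10},{"x": 0,"y": 0,"z": 40,"turn": 10},{"x": 0,"y": 0,"z": 40,"turn": 10}]}}

```text
time_s: 9.95
eef_pos: [0.6128, -0.1524, 0.1021]
tool_rot: [[0.985, -0.172, -0.002], [-0.172, -0.985, 0.001], [-0.002, -0.0, -1.0]]
force: [-0.6, 0.2, 0.0]
opening: 0.0931
finger_force: 0.0
```

```bash
python3 - <<'E'
from h import *
C=[556.8,-160.6,-100]; to(place(C,-18,57),44,C[2])
c=cap('scene'); W=cloud(c); save(c['color'],'c1.png',5,(120,90,260,190)); np.save('c1.npy',W)
save(cap('top')['color'],'c1t.png',5,(300,140,430,240))
E
```

```text
t 9.95 at [ 612.8 -152.4  102.1] toolyaw -99.88 F [-0.6  0.2  0. ] open 93.1 -> [ 3.5 -0.1 58.1] turn 0.12
```

View pics/c1.png

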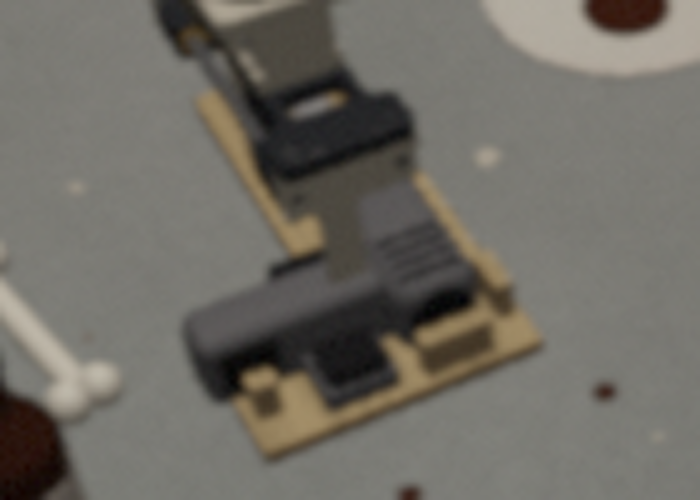

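The picture shows the gun seated between the stops at (265,380), (450,340) and (495,280), with the gripper open over the handle. I'll descend to just above button height.

>>> {"fn": "apply_moves", "kwargs": {"commands": [{"x": 3,"y": 0,"z": 15,"turn": 0},{"x": 3.5,"y": 0,"z": 32,"turn": 0},{"x": 3.5,"y": 0,"z": 47,"turn": 0},{"x": 3.5,"y": 0,"z": 56,"turn": 0},{"x": 3.5,"y": 0,"z": 56,"turn": 0}]}}

```text
time_s: 10.55
eef_pos: [0.616, -0.1532, 0.0457]
tool_rot: [[0.985, -0.174, -0.003], [-0.174, -0.985, 0.0], [-0.003, 0.0, -1.0]]
force: [0.6, -0.7, 0.2]
opening: 0.093
finger_force: 0.0
```

>>> {"fn": "apply_moves", "kwargs": {"commands": [{"x": 0,"y": 0,"z": 0,"turn": 0},{"x": 0,"y": 0,"z": 0,"turn": 0},{"x": 0,"y": 0,"z": 0,"turn": 0},{"x": 0,"y": 0,"z": 0,"turn": 0},{"x": 0,"y": 0,"z": 0,"turn": 0}], "fingers": 0.57}}

```text
time_s: 11.05
eef_pos: [0.6172, -0.1533, 0.0479]
tool_rot: [[0.985, -0.173, 0.001], [-0.173, -0.985, -0.0], [0.001, -0.0, -1.0]]
force: [0.6, -1.3, 0.3]
opening: 0.0577
finger_force: 0.0
```

```bash
python3 - <<'E'
from h import *
C=[556.8,-160.6,-100]; to(place(C,-18,57),44,C[2])
for n in('top','scene'):
    P=cloud(cap(n)).reshape(-1,3); P=P[np.isfinite(P).all(1)]*1000
    a=np.radians(C[2]); d=P[:,:2]-C[:2]; g=np.c_[d@[np.cos(a),np.sin(a)],d@[-np.sin(a),np.cos(a)],P[:,2]]
    h=g[(g[:,1]>90)&(g[:,1]<128)&(abs(g[:,0]+25)<40)&(g[:,2]>56)&(g[:,2]<70)]
    print(n,np.percentile(h[:,0],[3,50,97]).round(1),len(h))
E
```

```text
t 11.05 at [ 617.2 -153.3   47.9] toolyaw -99.98 F [ 0.6 -1.3  0.3] open 57.7 -> [-1.2 -0.3  3.9] turn 0.02Traceback (most recent call last):
  File "<stdin>", line 7, in <module>
    return _quantile_unchecked(
        a, q, axis, out, overwrite_input, method, keepdims, weights)
    return _ureduce(a,
                    func=_quantile_ureduce_func,
    ...<5 lines>...
                    overwrite_input=overwrite_input,
                    method=method)
    r = func(a, **kwargs)
    result = _quantile(arr,
                       quantiles=q,
    ...<2 lines>...
                       out=out,
                       weights=wgt)
    slices_having_nans = np.isnan(arr[-1, ...])
                                  ~~~^^^^^^^^^
IndexError: index -1 is out of bounds for axis 0 with size 0
```

>>> {"fn": "apply_moves", "kwargs": {"commands": [{"x": -1,"y": 0,"z": 1,"turn": 0},{"x": -1,"y": 0,"z": 3,"turn": 0},{"x": -1,"y": 0,"z": 3,"turn": 0},{"x": -1,"y": 0,"z": 3,"turn": 0},{"x": -1,"y": 0,"z": 3,"turn": 0}], "fingers": 0.57}}

```text
time_s: 11.6
eef_pos: [0.616, -0.1532, 0.0445]
tool_rot: [[0.985, -0.173, -0.0], [-0.173, -0.985, -0.0], [-0.0, 0.0, -1.0]]
force: [0.5, -0.1, 0.3]
opening: 0.0528
finger_force: 0.0
```

>>> {"fn": "apply_moves", "kwargs": {"commands": [{"x": 0,"y": -1,"z": 0,"turn": 0},{"x": 0,"y": -2,"z": 0,"turn": 0},{"x": 0,"y": -2,"z": 0,"turn": 0},{"x": 0,"y": -2,"z": 0,"turn": 0},{"x": 0,"y": -2,"z": 0,"turn": 0}], "fingers": 0.51}}

```text
time_s: 12.1
eef_pos: [0.6163, -0.1516, 0.0446]
tool_rot: [[0.985, -0.174, 0.0], [-0.174, -0.985, -0.001], [0.0, 0.001, -1.0]]
force: [-1.1, -3.2, -0.2]
opening: 0.0475
finger_force: 3.0
```

>>> {"fn": "apply_moves", "kwargs": {"commands": [{"x": 0,"y": 0,"z": 0,"turn": 0},{"x": 0,"y": 0,"z": 0,"turn": 0},{"x": 0,"y": 0,"z": 0,"turn": 0},{"x": 0,"y": 0,"z": 0,"turn": 0},{"x": 0,"y": 0,"z": 0,"turn": 0}], "fingers": 0.475}}

```text
time_s: 12.6
eef_pos: [0.6166, -0.1502, 0.0445]
tool_rot: [[0.985, -0.173, 0.0], [-0.173, -0.985, 0.001], [-0.0, -0.001, -1.0]]
force: [1.3, 5.2, 1.9]
opening: 0.0442
finger_force: 8.2
```

>>> {"fn": "apply_moves", "kwargs": {"commands": [{"x": 0,"y": -1,"z": 0,"turn": 0},{"x": 0,"y": -2,"z": 0,"turn": 0},{"x": 0,"y": -2,"z": 0,"turn": 0},{"x": 0,"y": -2,"z": 0,"turn": 0},{"x": 0,"y": -2,"z": 0,"turn": 0}], "fingers": 0.43}}

```text
time_s: 13.1
eef_pos: [0.6169, -0.1488, 0.0446]
tool_rot: [[0.985, -0.173, 0.0], [-0.173, -0.985, 0.001], [0.0, -0.001, -1.0]]
force: [1.6, 5.8, 2.4]
opening: 0.0406
finger_force: 10.0
```

>>> {"fn": "apply_moves", "kwargs": {"commands": [{"x": 0,"y": -1,"z": 0,"turn": 0},{"x": 0,"y": -1.5,"z": 0,"turn": 0},{"x": 0,"y": -2,"z": 0,"turn": 0},{"x": 0,"y": -2.5,"z": 0,"turn": 0},{"x": 0,"y": -2.5,"z": 0,"turn": 0}], "fingers": 0.41}}

```text
time_s: 13.6
eef_pos: [0.6171, -0.1479, 0.0446]
tool_rot: [[0.985, -0.174, 0.0], [-0.174, -0.985, -0.002], [0.001, 0.002, -1.0]]
force: [1.2, -0.5, 0.2]
opening: 0.0381
finger_force: 7.6
```

>>> {"fn": "apply_moves", "kwargs": {"commands": [{"x": 0,"y": 0,"z": 0,"turn": 0},{"x": 0,"y": 0,"z": 0,"turn": 0},{"x": 0,"y": 0,"z": 0,"turn": 0},{"x": 0,"y": 0,"z": 0,"turn": 0},{"x": 0,"y": 0,"z": 0,"turn": 0}], "fingers": 0}}

```text
time_s: 14.1
eef_pos: [0.6173, -0.1468, 0.0446]
tool_rot: [[0.985, -0.173, 0.0], [-0.173, -0.985, -0.0], [0.0, 0.0, -1.0]]
force: [1.7, 1.6, 1.5]
opening: 0.0354
finger_force: 30.0
```

Trigger fully in (35 mm, 30 N). I'll lower onto the button.

>>> {"fn": "apply_moves", "kwargs": {"commands": [{"x": 0,"y": 0,"z": 1.5,"turn": 0},{"x": 0,"y": 0,"z": 3,"turn": 0},{"x": 0,"y": 0,"z": 4.5,"turn": 0},{"x": 0,"y": 0,"z": 6,"turn": 0},{"x": 0,"y": 0,"z": 7,"turn": 0}]}}

```text
time_s: 14.6
eef_pos: [0.6186, -0.1469, 0.0418]
tool_rot: [[0.985, -0.174, 0.005], [-0.174, -0.985, 0.002], [0.004, -0.003, -1.0]]
force: [-5.7, 7.7, 44.7]
opening: 0.0359
finger_force: 30.1
```

>>> {"fn": "apply_moves", "kwargs": {"commands": [{"x": 0,"y": 0,"z": 1.2,"turn": 0},{"x": 0,"y": 0,"z": 2.4,"turn": 0},{"x": 0,"y": 0,"z": 3.6,"turn": 0},{"x": 0,"y": 0,"z": 4.8,"turn": 0},{"x": 0,"y": 0,"z": 5.5,"turn": 0}]}}

```text
time_s: 15.1
eef_pos: [0.6196, -0.1473, 0.0365]
tool_rot: [[0.985, -0.174, 0.007], [-0.174, -0.985, 0.001], [0.006, -0.002, -1.0]]
force: [-3.3, 7.7, 46.4]
opening: 0.0361
finger_force: 31.5
```

>>> {"fn": "apply_moves", "kwargs": {"commands": [{"x": 0,"y": 0,"z": 1,"turn": 0},{"x": 0,"y": 0,"z": 2,"turn": 0},{"x": 0,"y": 0,"z": 3,"turn": 0},{"x": 0,"y": 0,"z": 4,"turn": 0},{"x": 0,"y": 0,"z": 4,"turn": 0}]}}

```text
time_s: 15.6
eef_pos: [0.6199, -0.1473, 0.0327]
tool_rot: [[0.985, -0.174, 0.007], [-0.174, -0.985, 0.001], [0.007, -0.002, -1.0]]
force: [-4.4, 6.2, 45.7]
opening: 0.036
finger_force: 31.9
```

>>> {"fn": "apply_moves", "kwargs": {"commands": [{"x": 0,"y": 0,"z": 0.5,"turn": 0},{"x": 0,"y": 0,"z": 1,"turn": 0},{"x": 0,"y": 0,"z": 1.2,"turn": 0},{"x": 0,"y": 0,"z": 1.2,"turn": 0},{"x": 0,"y": 0,"z": 1.2,"turn": 0}]}}

```text
time_s: 16.1
eef_pos: [0.62, -0.1473, 0.0318]
tool_rot: [[0.985, -0.174, 0.007], [-0.174, -0.985, 0.001], [0.007, -0.002, -1.0]]
force: [-3.8, 6.8, 48.8]
opening: 0.0362
finger_force: 32.8
```

>>> {"fn": "apply_moves", "kwargs": {"commands": [{"x": 0,"y": 0,"z": -0.5,"turn": 0},{"x": 0,"y": 0,"z": -1,"turn": 0},{"x": 0,"y": 0,"z": -1.5,"turn": 0},{"x": 0,"y": 0,"z": -2,"turn": 0},{"x": 0,"y": 0,"z": -2.5,"turn": 0}], "fingers": 0.4}}

```text
time_s: 16.6
eef_pos: [0.6197, -0.1479, 0.0314]
tool_rot: [[0.985, -0.174, 0.006], [-0.174, -0.985, -0.002], [0.006, 0.001, -1.0]]
force: [4.6, 0.6, 10.8]
opening: 0.0377
finger_force: 14.1
```

>>> {"fn": "apply_moves", "kwargs": {"commands": [{"x": 0,"y": 0,"z": 0,"turn": 0},{"x": 0,"y": 0,"z": 0,"turn": 0},{"x": 0,"y": 0,"z": 0,"turn": 0},{"x": 0,"y": 0,"z": 0,"turn": 0},{"x": 0,"y": 0,"z": 0,"turn": 0}], "fingers": 0.45}}

```text
time_s: 17.1
eef_pos: [0.6193, -0.15, 0.0315]
tool_rot: [[0.984, -0.176, 0.006], [-0.176, -0.984, -0.004], [0.006, 0.003, -1.0]]
force: [2.3, -4.5, 13.8]
opening: 0.0421
finger_force: 10.6
```

>>> {"fn": "apply_moves", "kwargs": {"commands": [{"x": 0,"y": 0,"z": 0,"turn": 0},{"x": 0,"y": 0,"z": 0,"turn": 0},{"x": 0,"y": 0,"z": 0,"turn": 0},{"x": 0,"y": 0,"z": 0,"turn": 0},{"x": 0,"y": 0,"z": 0,"turn": 0}], "fingers": 0.52}}

```text
time_s: 17.6
eef_pos: [0.6187, -0.1524, 0.0316]
tool_rot: [[0.984, -0.177, 0.005], [-0.177, -0.984, -0.007], [0.007, 0.006, -1.0]]
force: [0.1, -9.9, 13.8]
opening: 0.0482
finger_force: 6.6
```

>>> {"fn": "apply_moves", "kwargs": {"commands": [{"x": 0,"y": 0,"z": 0,"turn": 0},{"x": 0,"y": 0,"z": 0,"turn": 0},{"x": 0,"y": 0,"z": 0,"turn": 0},{"x": 0,"y": 0,"z": 0,"turn": 0},{"x": 0,"y": 0,"z": 0,"turn": 0}], "fingers": 0.62}}

```text
time_s: 18.1
eef_pos: [0.6181, -0.1527, 0.0316]
tool_rot: [[0.984, -0.177, 0.005], [-0.177, -0.984, -0.007], [0.006, 0.006, -1.0]]
force: [-0.7, -11.0, 15.7]
opening: 0.0573
finger_force: 7.3
```

>>> {"fn": "apply_moves", "kwargs": {"commands": [{"x": 0,"y": 2,"z": 0,"turn": 0},{"x": 0,"y": 4,"z": 0,"turn": 0},{"x": 0,"y": 4,"z": 0,"turn": 0},{"x": 0,"y": 4,"z": -0.5,"turn": 0},{"x": 0,"y": 4,"z": -0.5,"turn": 0}], "fingers": 0.75}}

```text
time_s: 18.6
eef_pos: [0.6173, -0.1553, 0.0317]
tool_rot: [[0.984, -0.177, 0.004], [-0.177, -0.984, -0.006], [0.005, 0.005, -1.0]]
force: [1.1, -8.5, 12.8]
opening: 0.0696
finger_force: 6.3
```

>>> {"fn": "apply_moves", "kwargs": {"commands": [{"x": 0,"y": 0,"z": -1,"turn": 0},{"x": 0,"y": 0,"z": -2,"turn": 0},{"x": 0,"y": 0,"z": -5,"turn": 0},{"x": 0,"y": 0,"z": -10,"turn": 0},{"x": 0,"y": 0,"z": -16,"turn": 0}]}}

```text
time_s: 19.1
eef_pos: [0.6157, -0.15, 0.0457]
tool_rot: [[0.985, -0.173, -0.002], [-0.173, -0.985, 0.001], [-0.002, -0.001, -1.0]]
force: [0.0, -0.8, -1.0]
opening: 0.0695
finger_force: 0.0
```

>>> {"fn": "apply_moves", "kwargs": {"commands": [{"x": 0,"y": 0,"z": -20,"turn": 0},{"x": 0,"y": 0,"z": -50,"turn": 0},{"x": 0,"y": 0,"z": -90,"turn": 0},{"x": 0,"y": 0,"z": -135,"turn": 0},{"x": 0,"y": 0,"z": -180,"turn": 0}]}}

```text
time_s: 19.6
eef_pos: [0.6156, -0.1502, 0.2274]
tool_rot: [[0.985, -0.173, -0.002], [-0.173, -0.985, 0.0], [-0.002, 0.0, -1.0]]
force: [0.4, 0.2, -0.8]
opening: 0.0696
finger_force: 0.0
```

```bash
python3 - <<'E'
from h import *
C=[556.8,-160.6,-100]
c=cap('scene'); W=cloud(c); save(c['color'],'d1.png',5,(120,90,260,190))
P=W.reshape(-1,3); print(fit(P,CR+[(a,b,c_,d,h+12) for a,b,c_,d,h in GUN],C,230),fit(P,[(a,b,c_,d,h+12) for a,b,c_,d,h in GUN],C,140))
E
```

```text
(array([ 557.3, -161.1, -100.2]), np.float64(2.96)) (array([ 558. , -160.8,  -99.7]), np.float64(5.64))
```

View pics/d1.png

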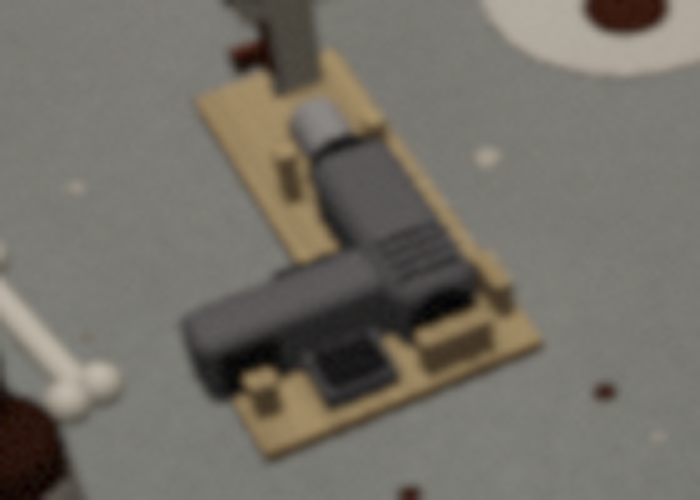

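The picture shows the gun in the cradle, nozzle in the fork (320,130). The button at (350,360) looks lower and the trigger at (285,270) further in; I'll check the heights against the earlier picture.

```bash
python3 - <<'E'
from h import *
C=[556.8,-160.8,-100]; a=np.radians(C[2])
def st(W,k):
    P=W.reshape(-1,3); P=P[np.isfinite(P).all(1)]*1000; d=P[:,:2]-C[:2]; g=np.c_[d@[np.cos(a),np.sin(a)],d@[-np.sin(a),np.cos(a)],P[:,2]]
    b=g[(abs(g[:,0]+61)<8)&(abs(g[:,1]-57)<11)]; print(k,'button z',np.median(b[:,2]).round(1),len(b))
    t=g[(g[:,0]>-3)&(g[:,0]<14)&(abs(g[:,1]-57)<12)]
    for lo in range(-8,14,3):
        q=g[(g[:,0]>=lo)&(g[:,0]<lo+3)&(abs(g[:,1]-57)<14)]; print('  trig x',lo,np.median(q[:,2]).round(1) if len(q) else None,len(q))
st(np.load('c1.npy'),'before'); st(cloud(cap('scene')),'after')
st(np.load('top0.npz')['W'],'-'); st(cloud(cap('top')),'after top')
E
```

```text
before button z 320.2 681
  trig x -8 57.6 6
  trig x -5 56.6 4
  trig x -2 56.0 9
  trig x 1 55.4 5
  trig x 4 53.8 3
  trig x 7 None 0
  trig x 10 None 0
  trig x 13 None 0
after button z 408.6 689
  trig x -8 57.4 3
  trig x -5 55.7 6
  trig x -2 53.9 2
  trig x 1 None 0
  trig x 4 None 0
  trig x 7 None 0
  trig x 10 None 0
  trig x 13 290.6 11
- button z 13.1 39
  trig x -8 11.8 10
  trig x -5 12.8 9
  trig x -2 12.7 7
  trig x 1 12.2 10
  trig x 4 12.5 10
  trig x 7 12.4 9
  trig x 10 14.3 9
  trig x 13 11.0 11
after top button z 637.2 109
  trig x -8 614.3 21
  trig x -5 613.8 25
  trig x -2 613.3 26
  trig x 1 613.5 17
  trig x 4 612.5 31
  trig x 7 612.4 22
  trig x 10 610.3 20
  trig x 13 614.6 27
```

The trigger top now ends at about gun x 0, where it reached about 7 before, so it is latched near 8 mm with nothing touching it. I'll hand in.

```bash
python3 -c "
from plant import arm
print(arm.close_job())"
```

```text
the job is handed in; nothing more can be done
None
```

The job is handed in at about 20 s: the gun lies in the cradle, lock-button side up with its nozzle in the fork towards the key, and depth images put the trigger about 8 mm in with nothing touching it, so the lock is holding (the button's own height was not measured).

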